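# Set the bounce card and present the dish to the camera

### The job

Take the white card out of the storage rack, slide it edge-down into the slot of the wooden holder until it stands on the bottom of the slot, and let it go. Then take the little dish by its black grip, lift it clear of the table, and only then turn it a quarter turn anticlockwise (seen from above) so that its blue lip points at the camera's lens, keeping it level enough that the red ball never rolls out to the rim. Finish while still holding the dish quite still and level over the yellow cross, with the ball in its middle at the height of the lens; leave everything else where it is.

Things in the scene. Friction and masses are not known exactly. Their poses are not given: they have to be found in the camera images.
- white_card: stiff white bounce card, a plain rectangular plate 70 long (x) by 8 thick (y) by 110 high (z), 50 g; origin at the centre of its bottom edge, z up, the broad faces look along +-y. It starts upright in one of the two slots of the grey storage rack, the bottom of which is 8 mm above the table, so its top is at 118 mm; it may lean up to 0.1 rad. Lift it straight up by 35 mm or more to free it. It may be turned end for end.
- black_card: the same card in black, in the other slot of the rack, 60 mm from the white one across the cards' faces; to be left alone
- holder: fixed wooden block 110 (x) by 50 (y) by 40 high with one slot along its x axis, 74 long and 11 wide, its bottom 8 mm above the table. On the block a brass funnel leads into the slot: it rises from 40 to 50 mm above the table and widens to 82 by 23 at the top, so a card a few mm off is guided in. Origin at the centre of its underside on the table; the slot is centred on it. Stands on the left of the yellow cross.
- dish: loose white round dish, outer diameter 100, rim 26 mm high, 100 g, foot 60 in diameter; inside a shallow cone (14 degrees) that falls to the middle, 6 mm above the underside. Origin at the centre of its underside, z up; x points to the blue lip (20 by 18 mm, reaching 68 mm from the centre); on the opposite side (-x) is the black grip. It starts on the table to the right, lip pointing to the robot's right, give or take 12 degrees.
- dish_grip (a point): point to grip the dish by: 75 mm from the dish's centre opposite the lip (at x -75, z 25 mm in the dish's frame). The grip is an upright black bar 14 wide (along the dish's y), reaching from 50 to 96 mm from the centre, from 6 to 35 mm above the underside; pinch its two flat sides from above.
- dish_middle (a point): point on the dish's axis 18.4 mm above its underside, where the ball's centre is when the ball rests in the middle
- ball_center (a point): centre of the loose red ball, 24 mm in diameter, 20 g; starts in the middle of the dish
- lens (a point): middle of the front glass of the camera's lens (black camera on a small tripod, fixed), 105 mm above the table, facing the yellow cross from the far side
- cross (a point): middle of the yellow cross (60 mm arms) on the black sheet, which lies flat on the table; between robot and camera
- dye_bottle: pink bottle, 48 in diameter, 120 high, loose bystander; origin under its centre
- tumbler: glass tumbler, 68 in diameter, 95 high, loose bystander; origin under its centre
- lens_cap: black lens cap, 62 in diameter, 10 high, lying on the table near the robot, loose bystander; origin under its centre
- air_blower: black rubber lens blower with red nozzle, 65 long, 42 high, lying on the table near the robot, loose bystander

How it is judged:
By the outcome, as a careful person would: the job done as asked, in the order asked, and still so for the second after the job is handed in, while the arm keeps its last pose, push and grip.
It also fails if it takes over 72 s, if anything falls off the work surface, if the arm or the gripper's body presses on something with over 40 N, if the wrist force passes 120 N, or if a joint passes its speed limit or range.

### The arm

A 6-joint arm with a two-finger parallel gripper is mounted at the origin on the work surface. World frame = base frame: x ahead of the robot, y to its left, z up, the work surface at z = 0. Lengths are in mm, angles in rad, forces in N, time in s.
With the tool pointing down it reaches from about 350 to 975 mm from the base axis. Payload 7.1 kg.
Tool frame: the origin (TCP) lies between the finger pads; the fingertips stand 19 mm ahead of it and the grasp point (between the pads) is the TCP; z points along the fingers, y is the line along which they close (so a half turn about z gives the same grasp; the last joint's range is limited). The gripper opens to 88 mm and grips with 3 to 60 N. Pads are 20 mm wide; open, the fingers measure 115 mm over their backs; the gripper's body (75 mm by 178 mm) begins 61 mm behind the grasp point.
Start: joints at [-1.202, 0.423, 1.63, -0, 1.089, -0.019], TCP at [236.361, -578.566, 241.675] pointing down, gripper open.
Joint ranges: [-3, 3], [-0.9, 2.11], [0.09, 2.58], [-1.31, 4.45], [0.11, 2.69], [-2.54, 2.54]. Speed limits (rad/s): [2.39, 2.39, 3.01, 3.14, 3.14, 3.14].

### API

Orientations are given as a rotation vector (axis times angle).
In Python, from workcell import ctrl gives the robot as it stands.
- The arm moves only by the tool arm_command, never from a script. Its argument "series" is a list of rows, each an object with "linear": the shift along the tool's x, y, z in m, a list of three; "turn": the turn about the tool's z in rad. A call has 1 to 10 rows; each row shifts and turns the commanded pose from where the row before left it, along the tool's axes as they then stand; what a row does not reach is not made up. A row lasts 1/10 s, in which the tool goes at most 50 mm and 8.59 degrees, less where a joint would pass 70% of its speed; a pose out of reach is approached as far as the arm can. A call with a gripper value outside its range is refused whole. "jaw" is the opening, from -1 (shut) to 1 (fully open), set as the call begins (left out, the last holds). The fingers move at their own pace and stop on an object; the grip force is fixed at half the most. Time passes only in rows, so rows that do not move let the fingers close. It gives the time, the measured TCP pose, the force, the opening and the grip force at its end, in the units of the state.
- ctrl.get_obs(): the state, without advancing time (a new reading comes with each control period).
- ctrl.get_image(name): name is "scene" or "side" or "wrist"; returns a dict with "frame" (384x512x3 uint8, blue, green, red), "fx", "fy", "cx", "cy" (pixels), "rvec" (rotation vector, rad) and "tvec" (3), from world to camera coordinates, as OpenCV has them. Camera axes: x right, y down, z forward; pixel columns grow to the right and rows downward; lengths in mm; the calibration is good to about 2 mm. A picture is of the moment at which its call begins. There is no depth.
- ctrl.close_job(): hands the job in; it is judged then, once.
The state is a dict: "t": time; "qpos": joint angles; "qvel": joint speeds; "joint_torque": joint torques, N m; "ee_pos": TCP position; "orientation": TCP orientation; "ft_force": force on the tool from outside, world axes, zero at the start; "moment": the same for the moment, N m; "width": finger opening in mm; "grasp_force": force on a finger pad.
Only numpy, scipy, OpenCV 4.12 (cv2) and the standard library are available. Lean on these libraries where they do the work, as an engineer would, in place of code of your own. Each camera call takes 0.05 s, during which the arm holds its last target. There are 200 camera calls.

## Working session

There is one attempt and no reset: what is moved stays moved. The work goes in short steps, Python scripts to look and compute and a tool call to move; the robot and the scene stay as the last step left them, time stands still between calls to the robot, and variables do not carry over. Pictures are saved under pics/ and viewed, at most 10 in all, crops included, and the job is handed in when it is done.

Besides the shell and the picture viewer there is one more tool, called as name(argument=value, ...), one argument or row to a line, values as JSON. arm_command: Moves the arm, as the interface text tells. Its arguments: {"type":"object","properties":{"series":{"type":"array"},"jaw":{"type":"number"}},"required":["series"]}

```bash
mkdir -p pics; ls; python3 - <<'E'
from workcell import ctrl
import cv2,numpy as np,pickle
o=ctrl.get_obs();print({k:np.round(v,3).tolist() for k,v in o.items()})
d={n:ctrl.get_image(n) for n in("scene","side","wrist")}
pickle.dump(d,open("im0.pkl","wb"))
for n,i in d.items():
    R=cv2.Rodrigues(np.array(i["rvec"],float))[0];print(n,np.round(-R.T@np.array(i["tvec"],float).ravel()),i["fx"],i["cx"],i["cy"],np.round(R[2],2))
    
cv2.imwrite("pics/a.png",cv2.resize(d["scene"]["frame"],(800,600)))
cv2.imwrite("pics/b.png",cv2.resize(d["side"]["frame"],(800,600)))
E
```

```text
pics
{'t': 0.0, 'qpos': [-1.202, 0.424, 1.631, -0.0, 1.089, -0.019], 'qvel': [-0.0, -0.002, 0.001, -0.001, 0.001, -0.001], 'joint_torque': [-0.001, -54.463, -27.367, 0.064, 0.023, -0.0], 'ee_pos': [236.136, -578.097, 240.9], 'orientation': [-3.081, -0.605, 0.001], 'ft_force': [0.425, 0.356, 0.117], 'moment': [0.014, 0.013, 0.045], 'grasp_force': 0.0, 'width': 87.902}
scene [1159. -374.  592.] 381.3917725797581 254.86939205478959 190.9043532724408 [-0.66  0.47 -0.59]
side [224. 749. 879.] 495.17683940902975 252.3565648121158 189.3181212823616 [ 0.33 -0.65 -0.68]
wrist [ 303. -551.  383.] 305.52651618180755 256.3514301409009 191.39636642762179 [-0.24 -0.1  -0.97]
```

View pics/a.png

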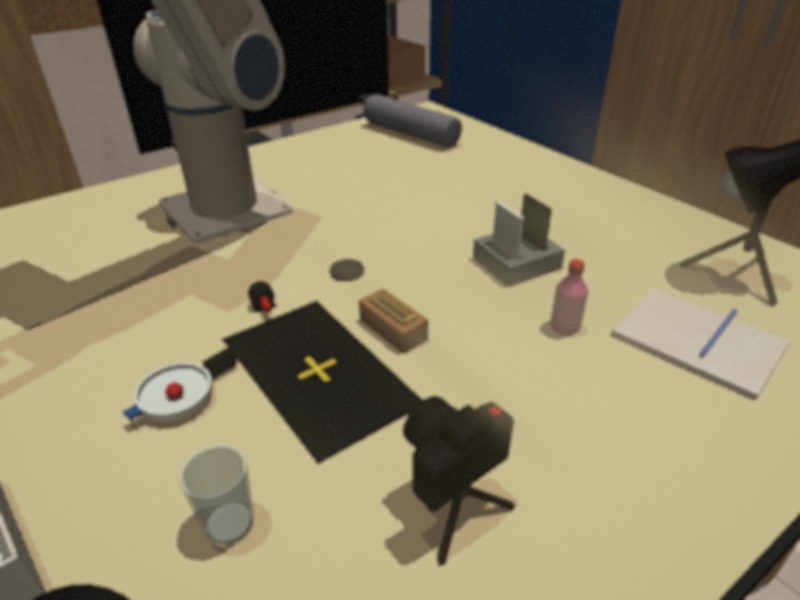

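View pics/b.png

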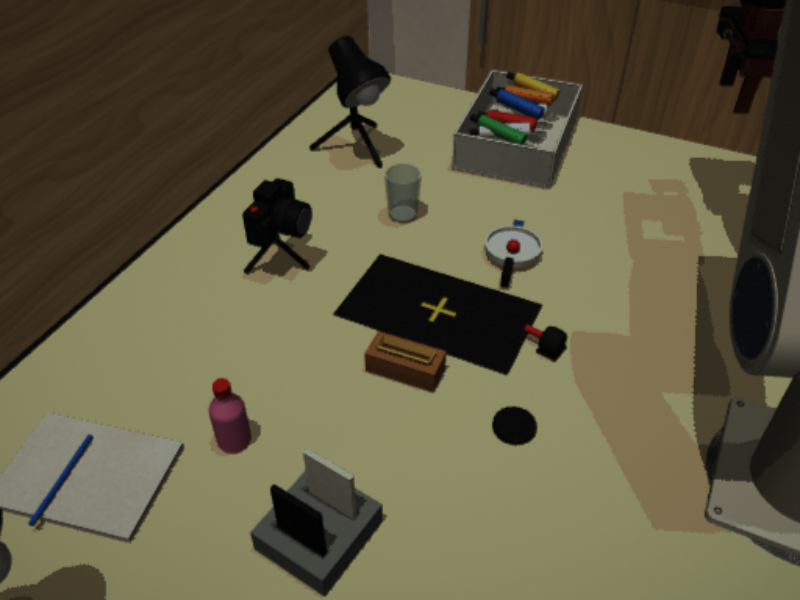

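Both views are clear. In the 800x600 pictures, scene / side: white card (508,230) / (330,483), holder (393,320) / (405,358), cross (317,369) / (438,309), dish (175,392) / (513,248), lens (425,420) / (297,217). Next I make one composite of crops and measure roughly.

```bash
cat > h.py <<'E'
import cv2,numpy as np,pickle
from scipy.spatial.transform import Rotation as Ro
def cam(i):
    R=cv2.Rodrigues(np.array(i["rvec"],float))[0];return R,np.array(i["tvec"],float).ravel()
def ray(i,p):
    R,t=cam(i);d=R.T@np.array([(p[0]-i["cx"])/i["fx"],(p[1]-i["cy"])/i["fy"],1.]);return -R.T@t,d/np.linalg.norm(d)
def plane(i,p,z):
    c,d=ray(i,p);return c+d*(z-c[2])/d[2]
def tri(*o):
    A=np.zeros((3,3));b=np.zeros(3);r=[ray(i,p) for i,p in o]
    for c,d in r: M=np.eye(3)-np.outer(d,d);A+=M;b+=M@c
    x=np.linalg.solve(A,b);return x,max(np.linalg.norm(np.cross(x-c,d)) for c,d in r)
def proj(i,P):
    R,t=cam(i);q=R@np.array(P,float)+t;return np.array([q[0]/q[2]*i["fx"]+i["cx"],q[1]/q[2]*i["fy"]+i["cy"]])
def blobs(i,lo,hi,amin=8):
    m=cv2.inRange(cv2.cvtColor(i["frame"],cv2.COLOR_BGR2HSV),np.array(lo),np.array(hi))
    n,_,s,c=cv2.connectedComponentsWithStats(m);return [(s[k,4],*np.round(c[k],2)) for k in range(1,n) if s[k,4]>=amin],m
E
python3 - <<'E'
from h import *
d=pickle.load(open("im0.pkl","rb"));s,e,w=d["scene"],d["side"],d["wrist"]
for n in("scene","side"):
    for nm,lo,hi in(("yel",(20,150,110),(32,255,255)),("red",(0,150,60),(6,255,255)),("blue",(105,120,40),(125,255,255))):
        print(n,nm,blobs(d[n],lo,hi)[0][:12])
def crop(i,x,y,W,H):
    return cv2.resize(i["frame"][y:y+H,x:x+W],(400,300),interpolation=cv2.INTER_CUBIC)
a=np.vstack([np.hstack([crop(e,155,280,128,96),crop(e,225,205,64,48)]),np.hstack([crop(s,250,240,96,72),crop(e,145,105,64,48)])])
cv2.imwrite("pics/c.png",a)
E
```

```text
scene yel [(np.int32(167), np.float64(202.55), np.float64(235.56))]
scene red [(np.int32(25), np.float64(368.92), np.float64(168.56)), (np.int32(57), np.float64(169.46), np.float64(193.54)), (np.int32(64), np.float64(111.06), np.float64(249.97)), (np.int32(16), np.float64(316.5), np.float64(262.5))]
scene blue [(np.int32(226), np.float64(278.54), np.float64(23.61)), (np.int32(6391), np.float64(335.15), np.float64(32.67)), (np.int32(30), np.float64(278.13), np.float64(60.3)), (np.int32(32), np.float64(84.72), np.float64(263.41))]
side yel [(np.int32(124), np.float64(342.24), np.float64(52.93)), (np.int32(76), np.float64(280.2), np.float64(197.67)), (np.int32(17), np.float64(253.18), np.float64(224.88)), (np.int32(11), np.float64(268.0), np.float64(229.36))]
side red [(np.int32(146), np.float64(326.5), np.float64(74.81)), (np.int32(15), np.float64(161.93), np.float64(133.4)), (np.int32(39), np.float64(327.9), np.float64(156.51)), (np.int32(48), np.float64(341.02), np.float64(211.44)), (np.int32(79), np.float64(140.9), np.float64(246.09))]
side blue [(np.int32(217), np.float64(332.22), np.float64(65.49)), (np.int32(17), np.float64(331.35), np.float64(142.24)), (np.int32(216), np.float64(38.11), np.float64(307.2))]
```

View pics/c.png

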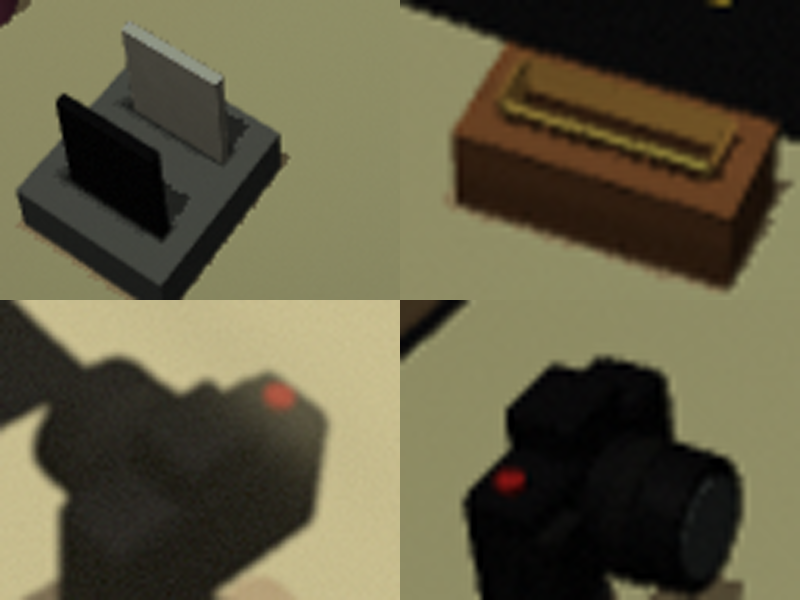

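The composite shows: white card's top edge from (195.3,289.9) to (226,305.3) in the side view; the holder's funnel top centred at about (260.3,223.5); the lens glass at about (194.9,142.2).

```bash
python3 - <<'E'
from h import *
d=pickle.load(open("im0.pkl","rb"));s,e,w=d["scene"],d["side"],d["wrist"]
f=lambda x:np.round(x,1)
a,b=plane(e,(195.3,289.9),118),plane(e,(226,305.3),118)
print("card",f(a),f(b),f((a+b)/2),np.linalg.norm(a-b),np.degrees(np.arctan2(*(b-a)[1::-1])))
q=[plane(e,(225+x/6.25,205+y/6.25),50) for x,y in((128,62),(340,128),(312,172),(103,100))]
print("funnel",f(q),f(np.mean(q,0)))
q=[plane(e,(225+x/6.25,205+y/6.25),40) for x,y in((55,135),(333,220),(378,125),(115,45))]
print("block",f(q),f(np.mean(q,0)),[np.degrees(np.arctan2(*(q[k]-q[j])[1::-1])) for j,k in((0,1),(3,2))])
print("lens",f(plane(e,(194.9,142.2),105)),"tri")
print("cross",f(plane(e,(280.2,197.67),1)),f(plane(s,(202.55,235.56),1)),tri((e,(280.2,197.67)),(s,(202.55,235.56))))
print("ball",tri((e,(327.9,156.51)),(s,(111.06,249.97))))
print("lip",tri((e,(331.35,142.24)),(s,(84.72,263.41))))
print("grip",f(plane(e,(507/1.5625,270/1.5625),35)),f(plane(s,(222/1.5625,358/1.5625),35)))
print("bottle",f(plane(e,(141,246),125)))
print("R",f(Ro.from_rotvec([-3.081,-.605,.001]).as_matrix()))
E
```

```text
card [562.2 309.4 118. ] [495.2 314.  118. ] [528.7 311.7 118. ] 67.20719019137323 176.0792735350714
funnel [[595.6  38.5  50. ]
 [511.2  34.7  50. ]
 [511.5  58.7  50. ]
 [595.2  59.8  50. ]] [553.4  47.9  50. ]
block [[607.6  74.9  40. ]
 [498.8  68.1  40. ]
 [502.6  18.6  40. ]
 [608.6  24.1  40. ]] [554.4  46.4  40. ] [np.float64(-176.43486404930962), np.float64(-177.05671595838072)]
lens [803.3 -88.7 105. ] tri
cross [565.3 -96.7   1. ] [563.3 -95.8   1. ] (array([564.68290204, -96.07152543,   2.00701157]), np.float64(0.3814629946284074))
ball (array([ 505.54995069, -282.66665854,   20.69649858]), np.float64(0.12833413196602592))
lip (array([ 516.73486736, -339.70915216,   25.99496755]), np.float64(0.31185901530350546))
grip [ 486.3 -198.6   35. ] [ 499.1 -207.9   35. ]
bottle [710.8 270.1 125. ]
R [[ 0.9  0.4 -0. ]
 [ 0.4 -0.9  0. ]
 [-0.  -0.  -1. ]]
```

Rough layout found. The card is at (529,312) along −4°, the holder at (554,47) along +3°, the dish at (505,−283) with its lip at −79°, and the lens bears about +2° from the cross. I turn 0.457 rad and move over the card with the jaw part open, because the black card is 60 mm away.

arm_command(
  series=[
    {"linear": [0, 0, 0], "turn": 0.115},
    {"linear": [0, 0, 0], "turn": 0.114},
    {"linear": [0, 0, 0], "turn": 0.114},
    {"linear": [0, 0, 0], "turn": 0.114},
    {"linear": [0.011, -0.045, 0], "turn": 0},
    {"linear": [0.011, -0.045, 0], "turn": 0},
    {"linear": [0.011, -0.045, 0], "turn": 0},
    {"linear": [0.011, -0.045, 0], "turn": 0},
    {"linear": [0.011, -0.045, 0], "turn": 0},
    {"linear": [0.011, -0.045, 0], "turn": 0},
  ],
  jaw=-0.09,
)

```text
t: 1.15
ee_pos: [321.0, -312.0, 241.6]
orientation: [-3.14, 0.11, -0.0]
ft_force: [0.6, 0.0, 0.5]
width: 40.0
grasp_force: 0.0
```

arm_command(
  series=[
    {"linear": [0.011, -0.045, 0], "turn": 0},
    {"linear": [0.011, -0.045, 0], "turn": 0},
    {"linear": [0.011, -0.045, 0], "turn": 0},
    {"linear": [0.012, -0.045, 0], "turn": 0},
    {"linear": [0.012, -0.045, 0], "turn": 0},
    {"linear": [0.012, -0.045, 0], "turn": 0},
    {"linear": [0.012, -0.045, 0], "turn": 0},
    {"linear": [0.012, -0.045, 0], "turn": 0},
    {"linear": [0.012, -0.045, 0], "turn": 0},
    {"linear": [0.012, -0.045, 0], "turn": 0},
  ],
)

```text
t: 2.15
ee_pos: [468.9, 129.1, 241.7]
orientation: [3.14, -0.108, 0.0]
ft_force: [0.9, -0.9, 0.6]
width: 40.1
grasp_force: 0.0
```

arm_command(
  series=[
    {"linear": [0.012, -0.045, 0.01], "turn": 0},
    {"linear": [0.012, -0.045, 0.01], "turn": 0},
    {"linear": [0.012, -0.045, 0.01], "turn": 0},
    {"linear": [0.012, -0.045, 0.01], "turn": 0},
    {"linear": [0, -0.008, 0], "turn": 0},
    {"linear": [0, 0, 0], "turn": 0},
    {"linear": [0, 0, 0], "turn": 0},
  ],
)

```text
t: 2.85
ee_pos: [529.0, 310.3, 201.5]
orientation: [3.139, -0.109, -0.001]
ft_force: [-0.4, -0.4, 0.2]
width: 40.5
grasp_force: 0.0
```

```bash
cat >> h.py <<'E'
def st(ctrl):
    o=ctrl.get_obs();R=Ro.from_rotvec(o["orientation"]).as_matrix()
    print("t",round(o["t"],2),"p",np.round(o["ee_pos"],1),"yaw",round(float(np.degrees(np.arctan2(R[1,0],R[0,0]))),2),"tilt",np.round(R[:2,2],4),"q6",np.round(o["qpos"][5],2),"F",np.round(o["ft_force"],1),"w",np.round(o["width"],1),round(float(o["grasp_force"]),1))
    return np.array(o["ee_pos"],float),R
E
python3 - <<'E'
from h import *
from workcell import ctrl
p,R=st(ctrl)
w=ctrl.get_image("wrist");pickle.dump(w,open("w1.pkl","wb"))
print(proj(w,(529,312,118)),proj(w,p))
cv2.imwrite("pics/d.png",cv2.resize(w["frame"],(800,600)))
E
```

```text
t 2.85 p [529.  310.3 201.5] yaw -3.96 tilt [-0.0009 -0.0009] q6 2.15 F [-0.4 -0.4  0.2] w 40.5 0.0
[254.96256418 205.16059648] [257.55922637 254.92073476]
```

View pics/d.png

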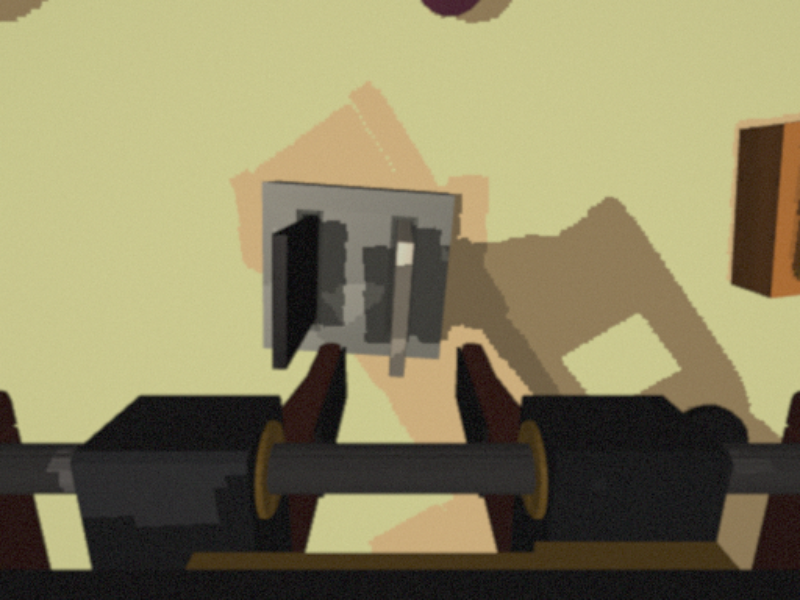

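The wrist view shows the white card's top edge end-on from about (405,241) to (397,376) in the 800 px picture, centred between the fingers; the black card is safely to the left.

```bash
python3 - <<'E'
from h import *
w=pickle.load(open("w1.pkl","rb"));s=1.5625
a,b=plane(w,(405/s,241/s),118),plane(w,(397.5/s,376/s),118)
print(a,b,(a+b)/2,np.linalg.norm(a-b),np.degrees(np.arctan2(*(a-b)[1::-1])))
g=cv2.cvtColor(w["frame"],cv2.COLOR_BGR2GRAY)
for r in(155,165,200,215,225,235):print(r,g[r,235:290:1].tolist())
# slot ends on rack top at z~? 
E
```

```text
[568.26551603 306.10353993 118.        ] [499.31302945 314.52995863 118.        ] [533.78927274 310.31674928 118.        ] 69.46545858719297 -6.967350064207375
155 [133, 128, 130, 128, 130, 131, 129, 127, 124, 129, 129, 128, 128, 123, 105, 85, 74, 69, 79, 121, 164, 170, 165, 159, 152, 145, 139, 134, 123, 99, 67, 56, 63, 61, 63, 67, 61, 62, 62, 58, 63, 67, 59, 59, 60, 65, 85, 116, 120, 123, 117, 118, 115, 105, 103]
165 [64, 64, 66, 61, 61, 61, 63, 57, 61, 68, 61, 62, 67, 62, 59, 56, 54, 63, 118, 181, 200, 199, 197, 197, 197, 193, 190, 187, 161, 98, 59, 58, 60, 64, 58, 59, 65, 64, 59, 63, 61, 62, 60, 63, 66, 61, 69, 71, 83, 83, 84, 86, 96, 94, 98]
200 [55, 59, 62, 62, 64, 58, 65, 61, 63, 62, 59, 55, 52, 53, 56, 60, 78, 101, 105, 102, 106, 104, 107, 104, 106, 97, 82, 63, 54, 59, 59, 57, 61, 62, 60, 63, 60, 60, 60, 58, 62, 64, 62, 62, 62, 60, 57, 65, 73, 92, 100, 99, 97, 98, 96]
215 [60, 63, 65, 63, 63, 64, 61, 61, 63, 59, 59, 62, 58, 66, 64, 84, 100, 104, 107, 105, 105, 106, 105, 105, 96, 79, 76, 104, 107, 111, 108, 98, 70, 64, 60, 64, 61, 60, 60, 55, 58, 63, 58, 60, 64, 63, 64, 81, 94, 95, 102, 127, 168, 178, 181]
225 [116, 115, 115, 114, 112, 114, 113, 117, 114, 115, 114, 112, 112, 109, 108, 126, 135, 135, 131, 130, 130, 121, 113, 100, 102, 110, 113, 111, 113, 114, 110, 113, 112, 112, 117, 112, 112, 110, 114, 113, 111, 111, 114, 110, 113, 119, 145, 172, 181, 178, 180, 176, 178, 176, 180]
235 [179, 176, 177, 178, 179, 179, 177, 177, 179, 178, 178, 177, 180, 163, 119, 102, 102, 106, 107, 103, 102, 104, 105, 124, 156, 176, 178, 177, 178, 176, 177, 179, 177, 177, 177, 179, 176, 178, 176, 176, 177, 177, 179, 180, 177, 178, 177, 178, 178, 177, 176, 178, 176, 175, 179]
```

arm_command(
  series=[
    {"linear": [0.0035, -0.001, 0.0], "turn": 0.052},
    {"linear": [0, 0, 0.025], "turn": 0},
    {"linear": [0, 0, 0.025], "turn": 0},
    {"linear": [0, 0, 0.025], "turn": 0},
    {"linear": [0, 0, 0.018], "turn": 0},
    {"linear": [0, 0, 0.01], "turn": 0},
    {"linear": [0, 0, 0], "turn": 0},
  ],
)

```text
t: 3.6
ee_pos: [532.6, 310.6, 98.0]
orientation: [3.135, -0.192, -0.003]
ft_force: [-0.1, -0.6, 0.6]
width: 40.2
grasp_force: 0.0
```

arm_command(
  series=[
    {"linear": [0, 0, 0], "turn": 0},
    {"linear": [0, 0, 0], "turn": 0},
    {"linear": [0, 0, 0], "turn": 0},
    {"linear": [0, 0, 0], "turn": 0},
    {"linear": [0, 0, 0], "turn": 0},
    {"linear": [0, 0, 0], "turn": 0},
    {"linear": [0, 0, 0], "turn": 0},
    {"linear": [0, 0, 0], "turn": 0},
  ],
  jaw=-1,
)

```text
t: 4.4
ee_pos: [533.3, 311.5, 99.2]
orientation: [3.135, -0.19, 0.0]
ft_force: [-1.1, -5.2, 5.3]
width: 8.1
grasp_force: 30.0
```

```bash
python3 - <<'E'
from h import *
from workcell import ctrl
p,R=st(ctrl)
E
```

```text
t 4.4 p [533.3 311.5  99.2] yaw -6.95 tilt [ 0.0001 -0.0007] q6 2.2 F [-1.1 -5.2  5.3] w 8.1 30.0
```

arm_command(
  series=[
    {"linear": [0, 0, -0.005], "turn": 0},
    {"linear": [0, 0, -0.01], "turn": 0},
    {"linear": [0, 0, -0.015], "turn": 0},
    {"linear": [0, 0, -0.02], "turn": 0},
    {"linear": [0, 0, -0.02], "turn": 0},
    {"linear": [0, 0, -0.015], "turn": 0},
    {"linear": [0, 0, -0.005], "turn": 0},
    {"linear": [0, 0, 0], "turn": 0},
  ],
)

```text
t: 5.2
ee_pos: [533.6, 312.5, 189.9]
orientation: [-3.134, 0.19, -0.003]
ft_force: [0.9, 0.3, -1.3]
width: 8.0
grasp_force: 30.0
```

```bash
python3 - <<'E'
from h import *
from workcell import ctrl
p,R=st(ctrl)
w=ctrl.get_image("wrist");e=ctrl.get_image("side");s=ctrl.get_image("scene");pickle.dump((w,e,s),open("w2.pkl","wb"))
x,y=proj(e,p).astype(int);a,b=proj(s,p).astype(int);u,v=proj(w,p).astype(int);print(x,y,a,b,u,v)
def crop(i,x,y,W,H):
    x=max(0,x-W//2);y=max(0,y-H//2);print(x,y);return cv2.resize(i["frame"][y:y+H,x:x+W],(400,300),interpolation=cv2.INTER_CUBIC)
A=np.vstack([np.hstack([crop(e,x,y+10,128,96),crop(s,a,b+5,128,96)]),np.hstack([crop(w,u,v-20,256,192),crop(w,470,130,84,60)*1])])
cv2.imwrite("pics/e.png",A)
E
```

```text
t 5.2 p [533.6 312.5 189.9] yaw -6.94 tilt [0.0019 0.0013] q6 2.2 F [ 0.9  0.3 -1.3] w 8.0 30.0
205 272 329 108 257 254
141 234
265 65
129 138
428 100
```

View pics/e.png

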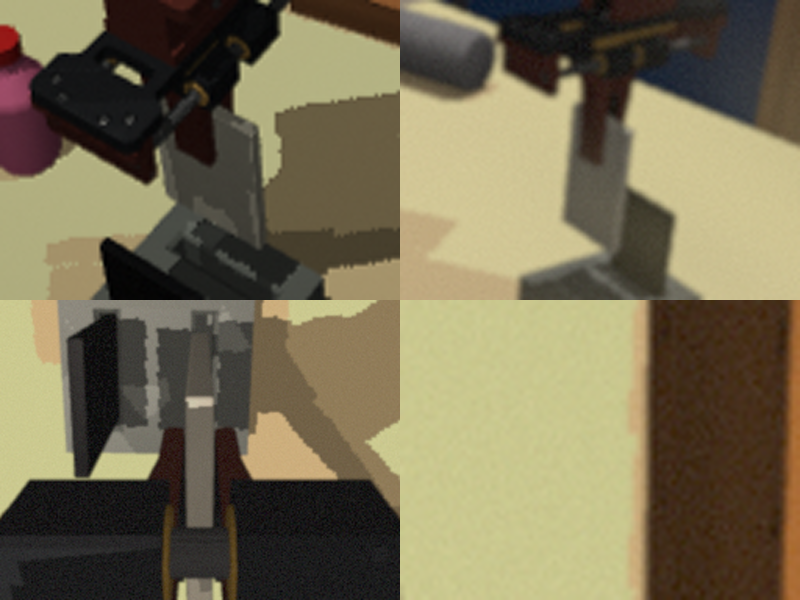

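The card hangs upright and centred between the pads; its far top end is at about wrist pixel (257,203). I move partway to the holder, turn to +3° and look again with the wrist camera.

arm_command(
  series=[
    {"linear": [0, 0, 0], "turn": -0.087},
    {"linear": [0, 0, 0], "turn": -0.087},
    {"linear": [0.001, 0.015, 0], "turn": 0},
    {"linear": [0.002, 0.03, 0], "turn": 0},
    {"linear": [0.002, 0.04, 0], "turn": 0},
    {"linear": [0.002, 0.04, 0], "turn": 0},
    {"linear": [0.002, 0.03, 0], "turn": 0},
    {"linear": [0.001, 0.02, 0], "turn": 0},
    {"linear": [0.001, 0.008, 0], "turn": 0},
    {"linear": [0, 0, 0], "turn": 0},
  ],
)

```text
t: 6.35
ee_pos: [553.7, 128.6, 188.3]
orientation: [3.14, 0.078, -0.001]
ft_force: [-0.4, -0.6, -0.2]
width: 8.1
grasp_force: 30.0
```

```bash
python3 - <<'E'
from h import *
from workcell import ctrl
w0=pickle.load(open("w2.pkl","rb"))[0]
print("far end", plane(w0,(257,203),209)-[533.6,312.5,0])
p,R=st(ctrl)
w=ctrl.get_image("wrist");pickle.dump(w,open("w3.pkl","wb"))
x,y=proj(w,(554,47,45)).astype(int);print(x,y)
x0=min(max(0,x-96),320);y0=max(0,y-72);print(x0,y0)
cv2.imwrite("pics/f.png",cv2.resize(w["frame"][y0:y0+144,x0:x0+192],(800,600),interpolation=cv2.INTER_CUBIC))
E
```

```text
far end [ 33.4279604   -3.73729002 209.        ]
t 6.35 p [553.7 128.6 188.3] yaw 2.84 tilt [-0.0007 -0.0002] q6 1.73 F [-0.4 -0.6 -0.2] w 8.1 30.0
341 190
245 118
```

View pics/f.png

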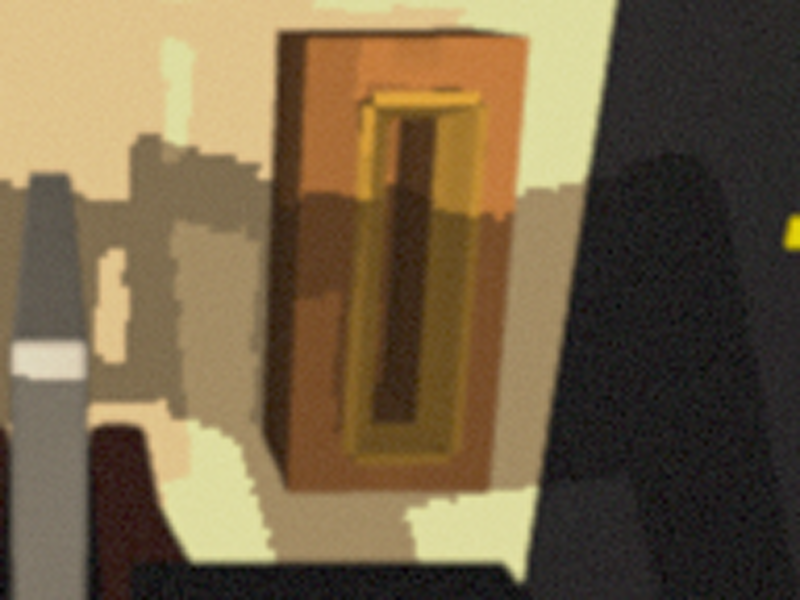

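Crop (scale 4.167, offset 245,118): the funnel's rim corners are at (362,98), (483,98), (462,462), (346,462); block top corners at (305,37), (528,37), (490,490), (290,490).

```bash
python3 - <<'E'
from h import *
w=pickle.load(open("w3.pkl","rb"));k=800/192
for z,c in((50,((362,98),(483,98),(462,462),(346,462))),(40,((305,37),(528,37),(490,490),(290,490)))):
    q=np.array([plane(w,(245+x/k,118+y/k),z) for x,y in c])
    print(z,np.round(q[:,:2],1).tolist(),np.round(q.mean(0),1),[round(float(np.degrees(np.arctan2(*(q[i]-q[j])[1::-1]))),1) for i,j in((0,3),(1,2))],[np.linalg.norm(q[i]-q[j]).round(1) for i,j in((0,3),(1,2),(0,1),(2,3))])
E
```

```text
50 [[600.3, 62.6], [601.6, 36.2], [516.6, 29.3], [515.2, 56.6]] [558.4  46.2  50. ] [4.0, 4.7] [np.float64(85.3), np.float64(85.3), np.float64(26.4), np.float64(27.4)]
40 [[612.2, 74.4], [614.7, 24.6], [505.7, 17.7], [503.2, 66.9]] [559.   45.9  40. ] [4.0, 3.6] [np.float64(109.3), np.float64(109.2), np.float64(49.8), np.float64(49.2)]
```

arm_command(
  series=[
    {"linear": [0, 0.01, 0], "turn": -0.017},
    {"linear": [0, 0.02, 0], "turn": 0},
    {"linear": [-0.001, 0.025, 0], "turn": 0},
    {"linear": [0, 0.018, 0], "turn": 0},
    {"linear": [0, 0.009, 0], "turn": 0},
    {"linear": [0, 0, 0.01], "turn": 0},
    {"linear": [0, 0, 0.02], "turn": 0},
    {"linear": [0, 0, 0.01], "turn": 0},
    {"linear": [0, 0, 0], "turn": 0},
    {"linear": [0, 0, 0], "turn": 0},
  ],
)

```text
t: 7.4
ee_pos: [558.3, 48.6, 148.4]
orientation: [-3.14, -0.111, 0.001]
ft_force: [0.9, 0.7, -1.0]
width: 7.9
grasp_force: 30.0
```

```bash
python3 - <<'E'
from h import *
from workcell import ctrl
p,R=st(ctrl)
w=ctrl.get_image("wrist");e=ctrl.get_image("side");s=ctrl.get_image("scene");pickle.dump((w,e,s),open("w4.pkl","wb"))
def crop(i,P,W,H,dy=0):
    x,y=proj(i,P).astype(int);x=max(0,x-W//2);y=max(0,y-H//2+dy);print(x,y);return cv2.resize(i["frame"][y:y+H,x:x+W],(400,600),interpolation=cv2.INTER_CUBIC)
A=np.hstack([crop(e,(556,46,60),64,96),crop(s,(556,46,60),64,96)])
cv2.imwrite("pics/g.png",A)
E
```

```text
t 7.4 p [558.3  48.6 148.4] yaw 4.04 tilt [-0.0007  0.0001] q6 1.57 F [ 0.9  0.7 -1. ] w 7.9 30.0
227 171
218 143
```

View pics/g.png

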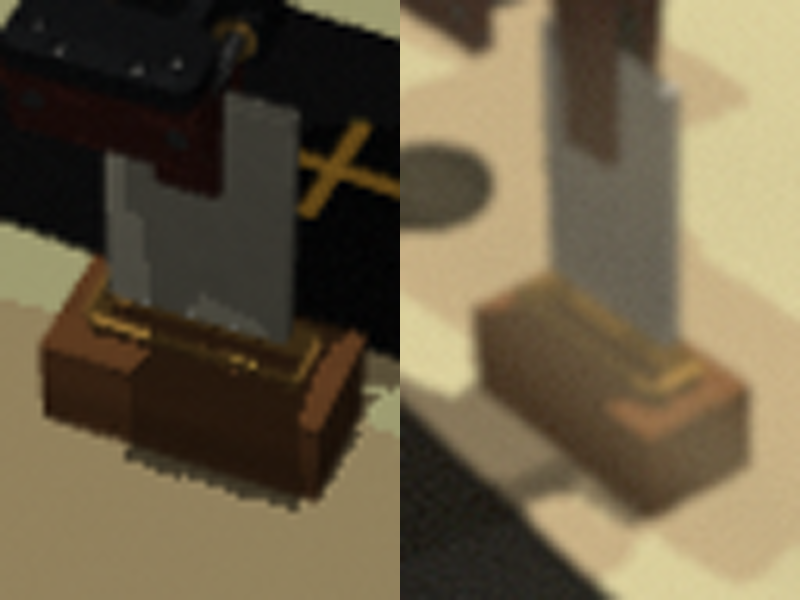

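The card's lower edge hovers right over the funnel in both views (side crop, edge centre (204,318); funnel centre about (207,331)). I shift 2 mm and lower it slowly.

arm_command(
  series=[
    {"linear": [0, 0.002, 0], "turn": 0},
    {"linear": [0, 0, 0.006], "turn": 0},
    {"linear": [0, 0, 0.006], "turn": 0},
    {"linear": [0, 0, 0.006], "turn": 0},
    {"linear": [0, 0, 0.006], "turn": 0},
    {"linear": [0, 0, 0.006], "turn": 0},
    {"linear": [0, 0, 0.003], "turn": 0},
    {"linear": [0, 0, 0], "turn": 0},
  ],
)

```text
t: 8.35
ee_pos: [558.1, 46.0, 115.0]
orientation: [3.14, 0.11, -0.002]
ft_force: [-0.2, -0.8, 0.6]
width: 7.8
grasp_force: 30.0
```

```bash
python3 - <<'E'
from h import *
from workcell import ctrl
p,R=st(ctrl)
E
```

```text
t 8.35 p [558.1  46.  115. ] yaw 4.0 tilt [-0.0011 -0.0001] q6 1.56 F [-0.2 -0.8  0.6] w 7.8 30.0
```

arm_command(
  series=[
    {"linear": [0, 0, 0.004], "turn": 0},
    {"linear": [0, 0, 0.004], "turn": 0},
    {"linear": [0, 0, 0.003], "turn": 0},
    {"linear": [0, 0, 0.002], "turn": 0},
    {"linear": [0, 0, 0.001], "turn": 0},
    {"linear": [0, 0, 0.001], "turn": 0},
    {"linear": [0, 0, 0], "turn": 0},
  ],
)

```text
t: 9.05
ee_pos: [558.5, 46.0, 100.6]
orientation: [3.14, 0.11, -0.0]
ft_force: [-0.3, -0.9, 0.4]
width: 8.1
grasp_force: 30.0
```

arm_command(
  series=[
    {"linear": [0, 0, 0.001], "turn": 0},
    {"linear": [0, 0, 0], "turn": 0},
    {"linear": [0, 0, 0], "turn": 0},
  ],
)

```text
t: 9.35
ee_pos: [558.5, 46.0, 99.7]
orientation: [-3.14, -0.11, -0.0]
ft_force: [-0.4, 0.7, -0.2]
width: 7.9
grasp_force: 30.0
```

arm_command(
  series=[
    {"linear": [0, 0, 0.001], "turn": 0},
    {"linear": [0, 0, 0.001], "turn": 0},
    {"linear": [0, 0, 0], "turn": 0},
  ],
)

```text
t: 9.65
ee_pos: [558.8, 46.0, 99.2]
orientation: [3.14, 0.11, 0.001]
ft_force: [-5.0, 0.2, 15.0]
width: 7.6
grasp_force: 30.0
```

arm_command(
  series=[
    {"linear": [0, 0, 0.001], "turn": 0},
    {"linear": [0, 0, 0], "turn": 0},
  ],
)

```text
t: 9.85
ee_pos: [558.8, 46.0, 99.1]
orientation: [3.14, 0.11, 0.001]
ft_force: [-8.1, -1.1, 24.4]
width: 8.2
grasp_force: 30.0
```

Contact came at exactly the rack height (99.2), so the card stands on the bottom. I release and rise.

arm_command(
  series=[
    {"linear": [0, 0, 0], "turn": 0},
    {"linear": [0, 0, 0], "turn": 0},
    {"linear": [0, 0, 0], "turn": 0},
    {"linear": [0, 0, 0], "turn": 0},
    {"linear": [0, 0, -0.01], "turn": 0},
    {"linear": [0, 0, -0.02], "turn": 0},
    {"linear": [0, 0, -0.03], "turn": 0},
    {"linear": [0, 0, -0.03], "turn": 0},
    {"linear": [0, 0, -0.03], "turn": 0},
    {"linear": [0, 0, -0.01], "turn": 0},
  ],
  jaw=-0.2,
)

```text
t: 10.85
ee_pos: [560.1, 46.1, 230.2]
orientation: [-3.139, -0.11, -0.008]
ft_force: [0.4, 0.3, -0.4]
width: 35.3
grasp_force: 0.0
```

arm_command(
  series=[
    {"linear": [-0.008, 0.025, 0], "turn": 0},
    {"linear": [-0.015, 0.04, 0], "turn": 0},
    {"linear": [-0.015, 0.045, 0], "turn": 0},
    {"linear": [-0.015, 0.045, 0], "turn": 0},
    {"linear": [-0.015, 0.045, 0], "turn": 0},
    {"linear": [-0.012, 0.035, 0], "turn": 0},
    {"linear": [-0.005, 0.015, 0], "turn": 0},
    {"linear": [0, 0, 0], "turn": -0.1},
    {"linear": [0, 0, 0], "turn": -0.14},
    {"linear": [0, 0, 0], "turn": -0.14},
  ],
)

```text
t: 11.85
ee_pos: [491.0, -208.9, 226.2]
orientation: [-3.06, -0.709, 0.001]
ft_force: [-0.5, 0.4, 1.1]
width: 35.0
grasp_force: 0.0
```

arm_command(
  series=[
    {"linear": [0, 0, 0], "turn": -0.14},
    {"linear": [0, 0, 0], "turn": -0.14},
    {"linear": [0, 0, 0], "turn": -0.14},
    {"linear": [0, 0, 0], "turn": -0.14},
    {"linear": [0, 0, 0], "turn": -0.14},
    {"linear": [0, 0, 0], "turn": -0.14},
    {"linear": [0, 0, 0], "turn": -0.14},
    {"linear": [0, 0, 0], "turn": -0.14},
    {"linear": [0, 0, 0], "turn": -0.14},
    {"linear": [0, 0, 0.0], "turn": -0.055},
  ],
  jaw=0.0,
)

```text
t: 12.85
ee_pos: [491.1, -208.4, 226.2]
orientation: [-1.989, -2.431, -0.0]
ft_force: [-0.2, -0.3, 0.7]
width: 43.7
grasp_force: 0.0
```

```bash
python3 - <<'E'
from h import *
from workcell import ctrl
p,R=st(ctrl)
w=ctrl.get_image("wrist");e=ctrl.get_image("side");s=ctrl.get_image("scene");pickle.dump((w,e,s),open("w5.pkl","wb"))
for n,i in(("w",w),("e",e),("s",s)):
    for nm,lo,hi in(("red",(0,150,60),(6,255,255)),("blue",(105,120,40),(125,255,255)),("yel",(20,150,110),(32,255,255))): print(n,nm,[tuple(map(float,b)) for b in blobs(i,lo,hi)[0]])
u,v=proj(w,(491,-209,35));print("grip",u,v)
x,y=proj(e,(556,46,80)).astype(int);print(x,y)
A=np.hstack([cv2.resize(w["frame"],(533,400)),cv2.resize(e["frame"][y-60:y+60,x-40:x+40],(267,400),interpolation=cv2.INTER_CUBIC)])
cv2.imwrite("pics/h.png",A)
E
```

```text
t 12.85 p [ 491.1 -208.4  226.2] yaw 101.42 tilt [-0.0007  0.0006] q6 -0.62 F [-0.2 -0.3  0.7] w 43.7 0.0
w red [(343.0, 194.95, 52.82), (218.0, 255.68, 231.89)]
w blue [(144.0, 255.5, 277.5)]
w yel [(842.0, 340.09, 87.15)]
e red [(15.0, 161.93, 133.4), (18.0, 329.0, 155.83), (46.0, 341.0, 211.5), (79.0, 140.9, 246.09)]
e blue [(41.0, 323.05, 59.83), (17.0, 331.29, 142.24), (221.0, 38.32, 306.95)]
e yel [(83.0, 280.19, 197.6), (10.0, 245.6, 222.8), (9.0, 269.0, 230.0)]
s red [(25.0, 368.92, 168.56), (53.0, 169.57, 193.72), (64.0, 111.03, 249.94), (15.0, 316.67, 262.73)]
s blue [(238.0, 278.65, 23.42), (6460.0, 334.92, 32.64), (32.0, 278.31, 60.47), (41.0, 84.32, 263.39)]
s yel [(168.0, 202.57, 235.57)]
grip 255.27450453861508 176.038391917287
259 213
```

View pics/h.png

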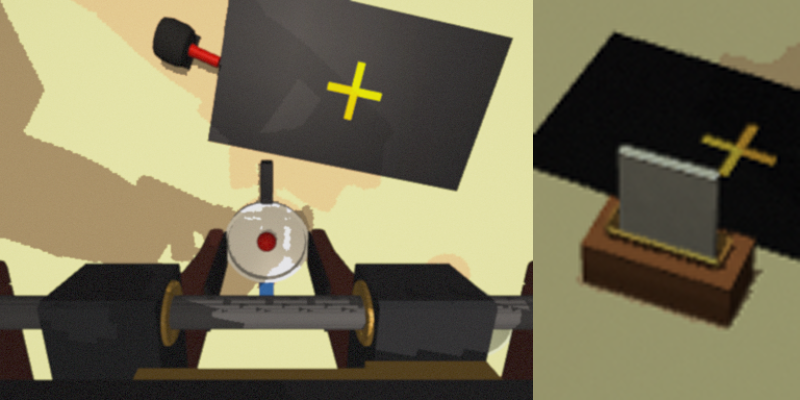

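The card stands fully in the slot. In the wrist view the dish is lined up: ball (255.7,231.9), lip (255.5,277.5), grip bar at column ~255.5, cross (340.1,87.2).

```bash
python3 - <<'E'
from h import *
w,e,s=pickle.load(open("w5.pkl","rb"))
b=plane(w,(255.68,231.89),18.4);g=plane(w,(255.5,154),35);l=plane(w,(255.5,277.5),22)
print("ball",b,"bar end",g,"lip",l)
for q in(g,l):print(np.linalg.norm((q-b)[:2]),np.degrees(np.arctan2(*(q-b)[1::-1])))
print("cross",plane(w,(340.09,87.15),1))
print("red tri",tri((e,(329,155.83)),(s,(111.03,249.94)),(w,(255.68,231.89)))) 
print("tumbler",plane(e,(403/1.5625,215/1.5625),0),plane(s,(229/1.5625,525/1.5625),0))
# lens glass centre: side darker-grey glass patch
i=pickle.load(open("im0.pkl","rb"))["side"]["frame"][105:153,145:209];gr=cv2.cvtColor(i,cv2.COLOR_BGR2GRAY)
m=cv2.inRange(gr,28,75);n,_,S,C=cv2.connectedComponentsWithStats(m)
for k in range(1,n):
    if S[k,4]>25:print(S[k],C[k]+[145,105])
E
```

```text
ball [ 506.01349655 -281.28147829   18.4       ] bar end [ 486.37488986 -184.79267863   35.        ] lip [ 517.81714065 -340.88534106   22.        ]
98.46706724694619 101.50441248475246
60.76138964494094 -78.79837063912724
cross [566.7097044  -95.45845671   1.        ]
red tri (array([ 504.77915328, -282.36069223,   21.43116976]), np.float64(2.6811794801100723))
tumbler [ 7.26582926e+02 -3.01252735e+02 -1.13686838e-13] [ 727.99426006 -302.13657236    0.        ]
[33 44 21  4 38] [189.57894737 150.86842105]
```

arm_command(
  series=[
    {"linear": [0, 0, 0.02], "turn": 0},
    {"linear": [0, 0, 0.04], "turn": 0},
    {"linear": [0, 0, 0.04], "turn": 0},
    {"linear": [0, 0, 0.04], "turn": 0},
    {"linear": [0, 0, 0.03], "turn": 0},
    {"linear": [0, 0, 0.02], "turn": 0},
    {"linear": [0, 0, 0.01], "turn": 0},
    {"linear": [0, 0, 0.001], "turn": 0},
    {"linear": [0, 0, 0], "turn": 0},
  ],
)

```text
t: 13.9
ee_pos: [491.6, -209.4, 26.1]
orientation: [1.996, 2.425, 0.0]
ft_force: [1.0, 0.6, -0.2]
width: 43.6
grasp_force: 0.0
```

```bash
python3 - <<'E'
from h import *
from workcell import ctrl
p,R=st(ctrl)
w=ctrl.get_image("wrist")
for nm,lo,hi in(("red",(0,150,60),(6,255,255)),("blue",(105,120,40),(125,255,255))): print(nm,[tuple(map(float,b)) for b in blobs(w,lo,hi)[0]])
g=cv2.cvtColor(w["frame"],cv2.COLOR_BGR2GRAY);u,v=proj(w,p+[0,0,10]).astype(int);print(u,v)
for r in range(v-60,v-10,15):print(r,g[r,u-40:u+40:2].tolist())
E
```

```text
t 13.9 p [ 491.6 -209.4   26.1] yaw 101.09 tilt [ 0.0006 -0.0002] q6 -0.62 F [ 1.   0.6 -0.2] w 43.6 0.0
red [(311.0, 255.2, 346.89)]
blue []
254 263
203 [215, 215, 212, 215, 212, 214, 214, 216, 216, 215, 214, 215, 214, 216, 182, 47, 29, 30, 30, 24, 25, 16, 12, 27, 20, 30, 125, 217, 216, 215, 215, 214, 214, 214, 215, 215, 215, 216, 215, 214]
218 [202, 207, 216, 215, 214, 215, 215, 215, 214, 215, 215, 147, 124, 78, 28, 29, 29, 28, 33, 34, 37, 30, 33, 31, 29, 24, 32, 101, 213, 215, 216, 214, 216, 147, 121, 124, 118, 125, 122, 125]
233 [24, 27, 91, 124, 125, 122, 124, 125, 124, 126, 123, 122, 122, 69, 36, 46, 41, 35, 35, 45, 45, 39, 41, 42, 44, 46, 33, 54, 120, 125, 123, 127, 124, 127, 123, 125, 124, 123, 124, 125]
248 [16, 27, 73, 124, 123, 124, 125, 124, 125, 125, 124, 124, 124, 81, 22, 24, 32, 22, 12, 28, 23, 24, 22, 26, 27, 34, 29, 62, 124, 125, 124, 125, 121, 124, 123, 125, 123, 122, 120, 127]
```

arm_command(
  series=[
    {"linear": [0, 0, 0], "turn": 0},
    {"linear": [0, 0, 0], "turn": 0},
    {"linear": [0, 0, 0], "turn": 0},
    {"linear": [0, 0, 0], "turn": 0},
    {"linear": [0, 0, 0], "turn": 0},
    {"linear": [0, 0, 0], "turn": 0},
    {"linear": [0, 0, 0], "turn": 0},
  ],
  jaw=-1,
)

```text
t: 14.65
ee_pos: [491.3, -209.4, 25.9]
orientation: [1.996, 2.426, 0.0]
ft_force: [-1.2, 1.1, 5.0]
width: 13.6
grasp_force: 30.0
```

arm_command(
  series=[
    {"linear": [0, 0, -0.002], "turn": 0},
    {"linear": [0, 0, -0.004], "turn": 0},
    {"linear": [0, 0, -0.006], "turn": 0},
    {"linear": [0, 0, -0.008], "turn": 0},
    {"linear": [0, 0, -0.008], "turn": 0},
    {"linear": [0, 0, -0.006], "turn": 0},
    {"linear": [0, 0, -0.004], "turn": 0},
    {"linear": [0, 0, -0.002], "turn": 0},
    {"linear": [0, 0, 0], "turn": 0},
  ],
)

```text
t: 15.55
ee_pos: [491.2, -209.4, 66.0]
orientation: [1.996, 2.426, 0.0]
ft_force: [0.6, -0.8, -0.2]
width: 14.2
grasp_force: 30.0
```

```bash
python3 - <<'E'
from h import *
from workcell import ctrl
p,R=st(ctrl)
I={n:ctrl.get_image(n) for n in("scene","side","wrist")};pickle.dump(I,open("w6.pkl","wb"))
bl={}
for n,i in I.items():
    for nm,lo,hi in(("red",(0,150,60),(6,255,255)),("blue",(105,120,40),(125,255,255))): bl[n,nm]=[tuple(map(float,b)) for b in blobs(i,lo,hi)[0]];print(n,nm,bl[n,nm])
c=p+R@[-75,0,0]+[0,0,18.4-25];print("expected ball",c,[np.round(proj(i,c),1) for i in I.values()])
lp=p+R@[-134,0,0]-[0,0,3];print("expected lip~",[np.round(proj(i,lp),1) for i in I.values()])
E
```

```text
t 15.55 p [ 491.2 -209.4   66. ] yaw 101.11 tilt [ 0.0004 -0.0002] q6 -0.62 F [ 0.6 -0.8 -0.2] w 14.2 30.0
scene red [(25.0, 368.92, 168.56), (53.0, 169.64, 193.72), (69.0, 106.65, 236.12), (16.0, 316.5, 262.56)]
scene blue [(238.0, 278.65, 23.58), (6418.0, 334.71, 32.42), (13.0, 354.69, 50.46), (31.0, 278.13, 60.48), (46.0, 78.83, 249.22)]
side red [(15.0, 161.93, 133.4), (46.0, 341.0, 211.5), (81.0, 140.83, 246.2)]
side blue [(228.0, 38.36, 306.97)]
wrist red [(703.0, 147.31, 7.6), (305.0, 255.85, 347.05)]
wrist blue []
expected ball [ 505.69164889 -282.98101099   59.42462469] [array([106.6, 236.6]), array([329.3, 145.2]), array([255. , 364.9])]
expected lip~ [array([ 78.8, 250.5]), array([332.7, 131.4]), array([255.1, 445.7])]
```

The dish is lifted level with the ball still central: the scene view shows (106.7,236.1) against (106.6,236.6) expected. I raise it to its final height, then turn −1.408 about the tool z (anticlockwise).

arm_command(
  series=[
    {"linear": [0, 0, -0.002], "turn": 0},
    {"linear": [0, 0, -0.004], "turn": 0},
    {"linear": [0, 0, -0.006], "turn": 0},
    {"linear": [0, 0, -0.008], "turn": 0},
    {"linear": [0, 0, -0.0065], "turn": 0},
    {"linear": [0, 0, -0.008], "turn": 0},
    {"linear": [0, 0, -0.006], "turn": 0},
    {"linear": [0, 0, -0.004], "turn": 0},
    {"linear": [0, 0, -0.002], "turn": 0},
    {"linear": [0, 0, 0], "turn": 0},
  ],
)

```text
t: 16.7
ee_pos: [491.2, -209.4, 112.4]
orientation: [1.996, 2.426, 0.0]
ft_force: [-0.3, -0.1, -1.2]
width: 13.8
grasp_force: 30.0
```

arm_command(
  series=[
    {"linear": [0, 0, 0], "turn": -0.02},
    {"linear": [0, 0, 0], "turn": -0.04},
    {"linear": [0, 0, 0], "turn": -0.06},
    {"linear": [0, 0, 0], "turn": -0.08},
    {"linear": [0, 0, 0], "turn": -0.08},
    {"linear": [0, 0, 0], "turn": -0.08},
    {"linear": [0, 0, 0], "turn": -0.08},
    {"linear": [0, 0, 0], "turn": -0.08},
    {"linear": [0, 0, 0], "turn": -0.08},
    {"linear": [0, 0, 0], "turn": -0.08},
  ],
)

```text
t: 17.7
ee_pos: [490.9, -209.2, 111.7]
orientation: [-1.066, -2.954, -0.0]
ft_force: [-0.1, 0.5, -1.2]
width: 14.0
grasp_force: 30.0
```

arm_command(
  series=[
    {"linear": [0, 0, 0], "turn": -0.08},
    {"linear": [0, 0, 0], "turn": -0.08},
    {"linear": [0, 0, 0], "turn": -0.08},
    {"linear": [0, 0, 0], "turn": -0.08},
    {"linear": [0, 0, 0], "turn": -0.08},
    {"linear": [0, 0, 0], "turn": -0.08},
    {"linear": [0, 0, 0], "turn": -0.08},
    {"linear": [0, 0, 0], "turn": -0.07},
    {"linear": [0, 0, 0], "turn": -0.06},
    {"linear": [0, 0, 0], "turn": -0.038},
  ],
)

```text
t: 18.7
ee_pos: [490.9, -209.2, 111.7]
orientation: [0.054, -3.14, -0.001]
ft_force: [-0.6, 0.5, -1.6]
width: 13.9
grasp_force: 30.0
```

arm_command(
  series=[
    {"linear": [0, 0, 0], "turn": -0.02},
    {"linear": [0, 0, 0], "turn": 0},
    {"linear": [0, 0, 0], "turn": 0},
    {"linear": [0, 0, 0], "turn": 0},
  ],
)

```text
t: 19.1
ee_pos: [491.1, -209.3, 112.1]
orientation: [0.08, -3.14, -0.0]
ft_force: [0.1, -0.1, -1.7]
width: 13.7
grasp_force: 30.0
```

```bash
python3 - <<'E'
from h import *
from workcell import ctrl
p,R=st(ctrl)
I={n:ctrl.get_image(n) for n in("scene","side","wrist")};pickle.dump(I,open("w7.pkl","wb"))
for n,i in I.items():
    for nm,lo,hi in(("red",(0,150,60),(6,255,255)),("blue",(105,120,40),(125,255,255))): print(n,nm,[tuple(map(float,b)) for b in blobs(i,lo,hi)[0]])
c=p+R@[-75,0,0]+[0,0,18.4-25.9];print("expected ball",c,[np.round(proj(i,c),1) for i in I.values()])
# remaining shift in tool axes for dish centre over the cross
L=np.array([803.3,-88.7]);X=np.array([566,-96.]);b=np.arctan2(*(L-X)[::-1]);print("bearing",np.degrees(b))
T=np.array([*(X-75*np.array([np.cos(b),np.sin(b)])),112.5]);print("tool shift",R.T@(T-p),T)
e=I["side"];A=np.hstack([cv2.resize(e["frame"][60:240,130:370],(400,300)),cv2.resize(I["scene"]["frame"][150:345,50:310],(400,300))]);cv2.imwrite("pics/i.png",A)
E
```

```text
t 19.1 p [ 491.1 -209.3  112.1] yaw -177.09 tilt [-0.0001  0.0001] q6 -2.05 F [ 0.1 -0.1 -1.7] w 13.7 30.0
scene red [(25.0, 368.92, 168.56), (55.0, 169.49, 193.58), (76.0, 149.32, 219.37), (16.0, 316.44, 262.5)]
scene blue [(246.0, 278.65, 23.64), (6433.0, 334.78, 32.4), (32.0, 278.28, 60.5), (57.0, 163.39, 233.28)]
side red [(26.0, 314.77, 72.73), (15.0, 161.93, 133.4), (45.0, 298.69, 141.07), (46.0, 341.0, 211.5), (79.0, 140.9, 246.09)]
side blue [(26.0, 277.12, 134.77), (227.0, 38.4, 306.91)]
wrist red [(727.0, 418.42, 92.88), (311.0, 256.39, 347.21)]
wrist blue []
expected ball [ 566.02098089 -205.47332315  104.60832467] [array([150. , 220.2]), array([298.4, 141.7]), array([255.3, 360.7])]
bearing 1.7620199153736802
tool shift [ -5.55480141 110.83778296  -0.37691416] [491.03546283 -98.30611513 112.5       ]
```

View pics/i.png

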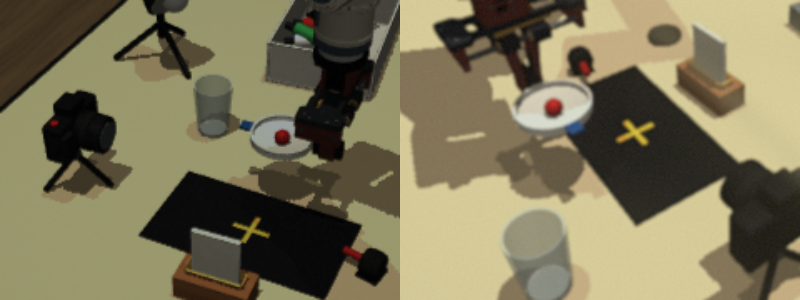

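The dish is level and turned with the ball in its middle; the scene view has the lip toward the camera, and the card is undisturbed in the holder. I trim the yaw by +0.02 and carry it about 111 mm over the cross.

arm_command(
  series=[
    {"linear": [0, 0, 0], "turn": 0.01},
    {"linear": [0, 0, 0], "turn": 0.01},
    {"linear": [0, 0.003, 0], "turn": 0},
    {"linear": [0, 0.007, 0], "turn": 0},
    {"linear": [-0.0005, 0.011, 0], "turn": 0},
    {"linear": [-0.0005, 0.014, 0], "turn": 0},
    {"linear": [-0.0005, 0.014, 0], "turn": 0},
    {"linear": [-0.0005, 0.014, 0], "turn": 0},
    {"linear": [-0.0005, 0.014, 0], "turn": 0},
    {"linear": [-0.0005, 0.013, 0], "turn": 0},
  ],
)

```text
t: 20.25
ee_pos: [491.3, -117.8, 112.2]
orientation: [-0.05, 3.141, 0.0]
ft_force: [1.4, 0.2, -1.8]
width: 13.8
grasp_force: 30.0
```

arm_command(
  series=[
    {"linear": [-0.0005, 0.011, 0], "turn": 0},
    {"linear": [0, 0.007, 0], "turn": 0},
    {"linear": [0, 0.003, 0], "turn": 0},
    {"linear": [0, 0, 0], "turn": 0},
    {"linear": [0, 0, 0], "turn": 0},
    {"linear": [0, 0, 0], "turn": 0},
    {"linear": [0, 0, 0], "turn": 0},
    {"linear": [0, 0, 0], "turn": 0},
    {"linear": [0, 0, 0], "turn": 0},
    {"linear": [0, 0, 0], "turn": 0},
  ],
)

```text
t: 21.25
ee_pos: [491.1, -98.4, 112.2]
orientation: [0.049, -3.141, 0.0]
ft_force: [-0.4, 0.0, -0.0]
width: 13.7
grasp_force: 30.0
```

```bash
python3 - <<'E'
from h import *
from workcell import ctrl
p,R=st(ctrl)
I={n:ctrl.get_image(n) for n in("scene","side")}
r={}
for n,i in I.items():
    for nm,lo,hi in(("red",(0,150,60),(6,255,255)),("blue",(105,120,40),(125,255,255))): r[n,nm]=[tuple(map(float,b)) for b in blobs(i,lo,hi)[0]]
c=p+R@[-75,0,0]+[0,0,18.4-25.9];lp=c-R[:,0]*60
near=lambda n,nm,P:min(((np.hypot(*(np.array(b[1:])-proj(I[n],P))),b[1:]) for b in r[n,nm]))
B=[near(n,"red",c) for n in I];Lb=[near(n,"blue",lp) for n in I]
print("expected",c,B,Lb)
tb=tri(*[(I[n],b[1]) for n,b in zip(I,B)]);tl=tri(*[(I[n],b[1]) for n,b in zip(I,Lb)])
print("ball",tb,"lip",tl,"dir",np.degrees(np.arctan2(*(tl[0]-tb[0])[1::-1])))
L=np.array([803.3,-88.7]);X=np.array([566,-96.]);b=np.arctan2(*(L-X)[::-1])
print("tool shift",R.T@(np.array([*(X-75*np.array([np.cos(b),np.sin(b)])),112.5])-p))
cv2.imwrite("pics/j.png",np.hstack([cv2.resize(I["side"]["frame"][60:240,130:370],(400,300)),cv2.resize(I["scene"]["frame"][150:345,90:350],(400,300))]))
E
```

```text
t 21.25 p [491.1 -98.4 112.2] yaw -178.22 tilt [-0. -0.] q6 -1.82 F [-0.4  0.  -0. ] w 13.7 30.0
expected [566.1137337  -96.03183609 104.66673782] [(np.float64(1.0193202661660499), (198.0, 199.13)), (np.float64(0.7455948371420963), (281.71, 166.25))] [(np.float64(3.0158983331673004), (213.13, 211.15)), (np.float64(1.8392057599860208), (259.19, 158.65))]
ball (array([564.92752122, -96.43708503, 106.43092058]), np.float64(0.01509355305433174)) lip (array([623.8689939 , -94.26740828, 110.68196873]), np.float64(0.10729226538704098)) dir 2.1081457815527007
tool shift [ 0.11269602  0.05639604 -0.33148402]
```

View pics/j.png

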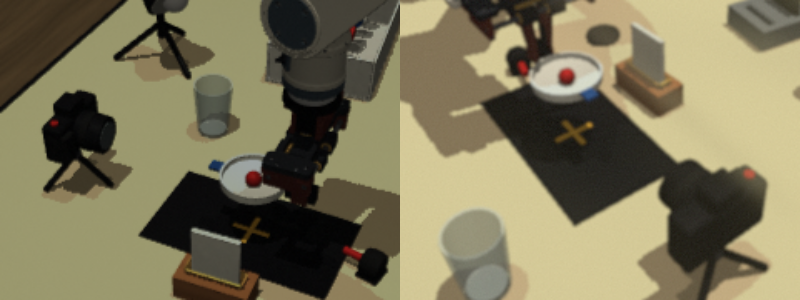

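The dish sits level over the cross with the ball centred at (565,−96,105–106). The lip's measured bearing is 2.1° against 1.8° wanted, and the card stands in the holder. I let it settle and hand in.

arm_command(
  series=[
    {"linear": [0, 0, 0], "turn": 0},
    {"linear": [0, 0, 0], "turn": 0},
    {"linear": [0, 0, 0], "turn": 0},
    {"linear": [0, 0, 0], "turn": 0},
    {"linear": [0, 0, 0], "turn": 0},
    {"linear": [0, 0, 0], "turn": 0},
    {"linear": [0, 0, 0], "turn": 0},
    {"linear": [0, 0, 0], "turn": 0},
    {"linear": [0, 0, 0], "turn": 0},
    {"linear": [0, 0, 0], "turn": 0},
  ],
)

```text
t: 22.35
ee_pos: [491.1, -98.3, 112.2]
orientation: [0.049, -3.141, -0.0]
ft_force: [-0.0, 1.0, -1.4]
width: 13.8
grasp_force: 30.0
```

```bash
python3 -c "
from workcell import ctrl
print(ctrl.close_job())"
```

```text
the job is handed in; nothing more can be done
None
```

Job handed in at about 22 s (no verdict was returned): the white card stands released in the holder's slot, and the dish is held level over the cross with its lip toward the lens and the ball centred at about lens height.

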